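# Eject the blue scraper and trap it

### The arm

A 6-joint arm with a two-finger parallel gripper is mounted at the origin on the work surface. World frame = base frame: x ahead of the robot, y to its left, z up, the work surface at z = 0. Lengths are in m, angles in rad, forces in N, time in s.
With the tool pointing down it reaches from about 0.275 to 0.85 m from the base axis. Payload 19 kg.
Tool frame: the origin (TCP) lies at the very end of the fingers, on their centre line; the grasp point (between the pads) lies 19 mm behind it; z points along the fingers, y is the direction in which the jaws open and shut (so a half turn about z gives the same grasp; the last joint's range is limited). The gripper opens to 85 mm and grips with 20 to 120 N. Pads are 22 mm wide; open, the fingers measure 114 mm over their backs; the gripper's body (76 mm by 85 mm) begins 54 mm behind the grasp point. The pads swing forward as they close: fully open they stand 13 mm farther back than shut.
Start: joints at [-0.134, 0.15, 1.437, -0, 1.554, -0.134], TCP at [0.575, -0, 0.231] pointing down, gripper open.
Joint ranges: [-2.8, 2.8], [-0.68, 2.1], [0.12, 2.68], [-1.39, 4.53], [0.16, 2.79], [-2.81, 2.81]. Speed limits (rad/s): [1.89, 1.89, 2.22, 3.01, 3.01, 3.01].

### API

Orientations are given as a unit quaternion [w, x, y, z].
In Python, from bench import ctrl, cams, nets gives the robot as it stands. The module is installed in compiled form; this text tells all that it offers.
- The arm moves only by the tool send_rows, never from a script. Its argument "steps" is a list of rows, each a list of 5 numbers: the shift along the tool's x, y, z in m, then the turn about the tool's z in rad, then the gripper command: -1 is shut, 1 is fully open, values between are in proportion. A call has 1 to 12 rows; each row is the pose to reach, as a shift and turn from the pose commanded when the call began, along the tool's axes at that moment; what a row does not reach only later rows make up. A row lasts 1/12 s, in which the tool goes at most 41.7 mm and 7.16 degrees, less where a joint would pass 70% of its speed; a pose out of reach is approached as far as the arm can. A call with a gripper value outside its range is refused whole. The fingers move at their own pace and stop on an object; "squeeze" is the grip in N (left out, the last holds). Time passes only in rows, so rows that repeat a pose let the fingers close. It gives the time, the measured TCP pose, the force and the opening at its end, in the units of the state.
- ctrl.sense(): the state, without advancing time (a new reading comes with each control period).
- cams.read_camera(name): name is "scene" or "side" or "wrist"; returns a dict with "pixels" (400x640x3 uint8, red, green, blue), "mtx" (3x3 intrinsics, pixels), "rvec" (rotation vector, rad) and "tvec" (3), from world to camera coordinates, as OpenCV has them. Camera axes: x right, y down, z forward; pixel columns grow to the right and rows downward; lengths in m; the calibration is good to about 2 mm. A picture is of the moment at which its call begins. There is no depth.
- ctrl.finish_job(): hands the job in, once; it reports no verdict.
Trained networks look in a picture, given as the dict that the camera call returned (one of the last four; its "shot" number tells which), for a name from the list of things; names that differ only in an ending like _2 or _b are one class to them, and where a whole thing is asked for, a point or a joint stands for the part that bears it (a point fixed in the world has none). Each returns a list of dicts, best first, with "p" (0 to 1); they miss things now and then, are a little off and sometimes report something else, mostly with a low value. They report only what shows in the picture. A call takes as long as a camera call. They do not tell look-alikes from the thing itself.
- nets.search_frame(label, picture): "bbox" ([left, top, width, height] in pixels, round what is visible of it).
The state is a dict: "t": time; "joint_pos": joint angles; "dq": joint speeds; "effort": joint torques, N m; "eef_pos": TCP position; "ee_rot": TCP orientation; "ft_force": force on the tool from outside, world axes, zero at the start; "torque": the same for the moment, N m; "opening": finger opening in m.
Only numpy, scipy, OpenCV 4.12 (cv2) and the standard library are available. Lean on these libraries where they do the work, as an engineer would, in place of code of your own. Each camera call takes 0.05 s, during which the arm holds its last target. There are 200 camera calls.

### The job

Press the red ejector paddle of the oak scraper stand fully down with one fingertip and keep it down, and with the other fingertip waiting in the blue scraper's path, stop the scraper as it springs forward: its front edge must come out past the steel catch, at least a centimetre, but stay short of the copper line. Do not pinch or lift the scraper, and leave the other things alone. Finish while still holding: one finger on the paddle, the other stopping the scraper.

Things in the scene. Friction and masses are not known exactly. Their poses are not given: they have to be found in the camera images.
- stand: Fixed slotted oak stand. z up; y = the way the blue scraper springs out; x = from the paddle side to the plain slots. Origin on the table right below the waiting blue scraper's front edge, on its slot's centre line. Oak spans x -30 to 100, y -160 to 85 mm, top 40 mm high. Ejector slot at x = 0, 8 mm wide, floor 15 mm high, open at y = 85. Plain slots at x = 36 and 72; their scrapers end at y = 2.
- copper_line (a point): Point on the copper line, 4 mm wide, that crosses the top of the oak (40 mm high) at the stand's y = 55 mm, on the slot's centre line (x = 0). The scraper must not pass it.
- catch (a point): Top of the steel catch (6 mm long in y, rear face at the stand's y = 0) that stands 6 mm above the slot's floor and holds the blue scraper's front edge. It sinks with the paddle, one to one; let up early, it would rise under the scraper.
- paddle (a joint): Red ejector paddle, travel in m: 0 = up, 0.012 = fully down on its stop. Moves straight down, springs back when let go (2.5 N at the start, 5.5 N at the bottom, plus up to 3 N of rubbing until the catch lets go). Frees the blue scraper at about 0.006; counts as held down above 0.008.
- paddle_top (a point): Centre of the paddle's flat top, 50 mm in the stand's x by 56 mm in y; at the stand's x = -62, y = 42 mm; 64 mm above the table when up, 52 mm fully down. All between it and the slot is 40 mm high or lower, so two fingertips at one height, 45 to 80 mm apart (centre to centre) along the stand's x, can have one on the paddle and the other over the slot.
- pusher (a joint): Steel spring pusher behind the blue scraper, travel in m along the stand's y: 0 = loaded, up to 0.150. It always presses the scraper forward with 2 to 2.6 N, damped: once freed, the scraper moves at some 0.1 m/s (at the copper line in about 0.6 s) and falls off the stand's open end unless its front edge is blocked.
- blue_scraper: Blue polycarbonate scraper, loose, 60 g or so, upright on its long edge in the ejector slot: 6 mm thick (its x), 130 mm long (its y), 60 mm high (z). Origin at the centre of its underside, 15 mm above the table; its top edge is 75 mm above the table, 35 mm above the oak.
- scraper_front (a point): Middle of the blue scraper's front edge (30 mm above its underside, 45 mm above the table). At the start at the stand's y = 0; when trapped it must be between y = 10 and 53 mm.
- yellow_scraper: Yellow scraper of the same size, loose, upright in the middle slot; leave alone. Origin at the centre of its underside.
- white_scraper: White scraper of the same size, loose, upright in the far slot; leave alone. Origin at the centre of its underside.
- mug: Dented tin mug, 80 mm across, 85 mm high, handle at its +y; leave alone. Origin at the centre of its underside.
- brush: Copper bristle brush block, 120 (x) x 50 (y) x 33 mm; leave alone. Origin at the centre of its underside.
- tip_protector: Birch ski tip protector, flat, about 120 (x) x 70 (y) x 16 mm; leave alone. Origin under its squarer part.
- hex_holder: Zinc hex key holder, block 45 (x) x 90 (y) x 30 mm with keys standing up to 90 mm; leave alone. Origin at the centre of its underside.
- wax_tin: Round wax tin, 60 mm across, 45 mm high; leave alone. Origin at the centre of its underside.
Mind the look-alikes: they are no part of the job. Of the things like the blue_scraper, leave any that is green or pink; of the rest the smaller one is meant.

How it is judged:
By the outcome, as a careful person would: the job done as asked, in the order asked, and still so for the second after the job is handed in, while the arm keeps its last pose, push and grip.
It also fails if it takes over 32 s, if anything falls off the work surface, if the arm or the gripper's body presses on something with over 40 N, if the wrist force passes 120 N, or if a joint passes its speed limit or range.

## Working session

There is one attempt and no reset: what is moved stays moved. The work goes in short steps, Python scripts to look and compute and a tool call to move; the robot and the scene stay as the last step left them, time stands still between calls to the robot, and variables do not carry over. Pictures are saved under pics/ and viewed, about 8 in all and at most 12, crops included, and the job is handed in when it is done.

Besides the shell and the picture viewer there is one more tool, called after "Call:" as name([rows], argument=value, ...), one row to a line, values as JSON. send_rows: Moves the arm, as the interface text tells. Its arguments: {"type":"object","properties":{"steps":{"type":"array","items":{"type":"array","items":{"type":"number"}}},"squeeze":{"type":"number"}},"required":["steps"]}

```bash
mkdir -p pics
cat > h.py <<'E'
import numpy as np,cv2
from bench import ctrl,cams,nets
def shot(n,f=None):
    p=cams.read_camera(n)
    if f: cv2.imwrite('pics/'+f,p['pixels'][:,:,::-1])
    return p
def proj(p,X): return cv2.projectPoints(np.array(X,float).reshape(-1,3),np.array(p['rvec']),np.array(p['tvec']),np.array(p['mtx']),None)[0].reshape(-1,2)
def at_z(p,uv,z):
    R=cv2.Rodrigues(np.array(p['rvec'],float))[0];t=np.array(p['tvec'],float).ravel();K=np.array(p['mtx'])
    c=-R.T@t;out=[]
    for u,v in np.atleast_2d(uv):
        d=R.T@np.linalg.solve(K,[u,v,1]);out.append(c+d*(z-c[2])/d[2])
    return np.array(out)
E
python3 - <<'E'
from h import *
for n in ['scene','side']:
    p=shot(n,n+'1.png')
    for l in ['blue_scraper','paddle','stand']: print(n,l,[(round(d['p'],2),np.round(d['bbox']).tolist()) for d in nets.search_frame(l,p)[:4]])
print(ctrl.sense())
E
```

```text
scene blue_scraper [(0.93, [292.0, 193.0, 45.0, 18.0]), (0.81, [240.0, 229.0, 16.0, 72.0]), (0.78, [291.0, 121.0, 45.0, 48.0]), (0.63, [254.0, 160.0, 20.0, 46.0])]
scene paddle [(0.66, [335.0, 170.0, 22.0, 18.0])]
scene stand [(0.89, [280.0, 170.0, 98.0, 78.0])]
side blue_scraper [(0.92, [200.0, 185.0, 63.0, 55.0]), (0.75, [261.0, 240.0, 49.0, 33.0]), (0.68, [365.0, 246.0, 72.0, 32.0]), (0.5, [319.0, 186.0, 14.0, 34.0])]
side paddle [(0.58, [284.0, 176.0, 22.0, 21.0])]
side stand [(0.69, [280.0, 172.0, 91.0, 75.0]), (0.63, [323.0, 186.0, 12.0, 44.0])]
{'t': 0.4, 'joint_pos': array([-1.33989910e-01,  1.50571438e-01,  1.43751371e+00,  9.09739747e-06,
        1.55383863e+00, -1.34032205e-01]), 'dq': array([ 0.00102542, -0.0005658 , -0.00157844, -0.00059229, -0.00137486,
       -0.00083706]), 'effort': array([-3.57046440e-03, -7.12094307e+01, -5.70527422e+01, -3.22438364e-04,
        2.61284462e-03,  1.54376590e-05]), 'eef_pos': array([5.74917466e-01, 8.76189235e-08, 2.31169218e-01]), 'ee_rot': array([-1.34422711e-04,  7.07091873e-01,  7.07121670e-01, -9.67642191e-05]), 'ft_force': array([ 0.60659818, -0.37931735, -0.0619126 ]), 'torque': array([-0.02168099, -0.07022024,  0.015844  ]), 'opening': 0.0853546484032945}
```

View pics/scene1.png

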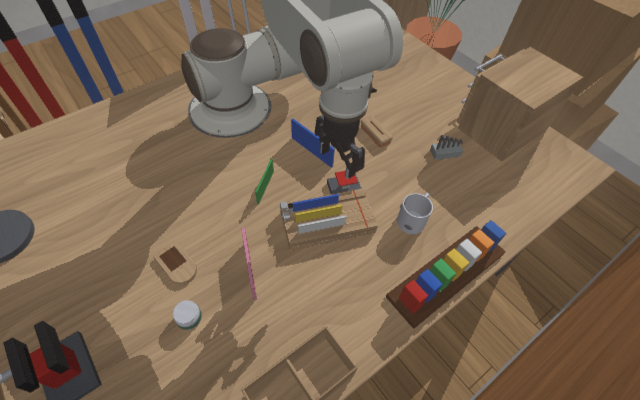

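View pics/side1.png

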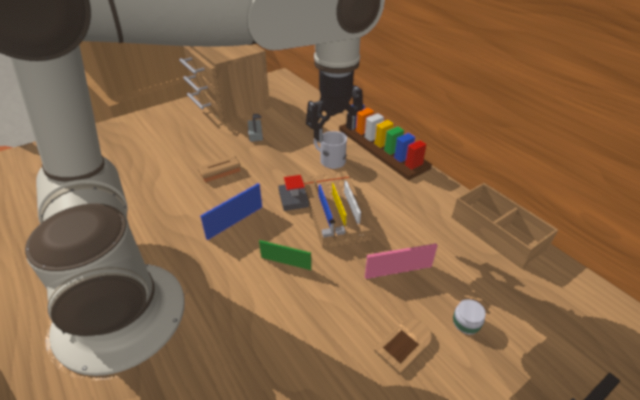

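Scraper candidates in the scene picture are the large blue board (312,143), green (264,181), pink (249,263) and the small blue one in the stand (315,203). The stand one fits: it is the smaller blue, next to the red paddle (346,178). Next is a close crop to check this and get measuring points.

Run:
```python
from h import *
a=shot('scene')['pixels'][155:255,270:390];b=shot('side')['pixels'][165:255,270:378]
w=shot('wrist','w1.png')
A=cv2.resize(a,(600,500),interpolation=3)[:, :, ::-1];cv2.imwrite('pics/c1.png',A)
B=cv2.resize(b,(720,600),interpolation=3)[:, :, ::-1];cv2.imwrite('pics/c2.png',B)
```

```text
(no output)
```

View pics/c1.png

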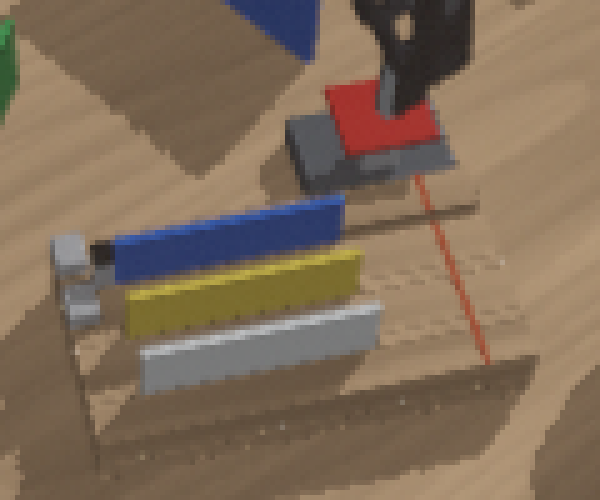

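View pics/w1.png

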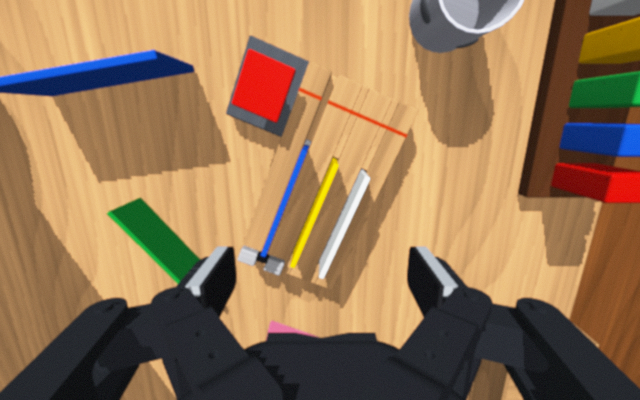

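The wrist view shows it clearly: the red paddle is around (265,87), the blue scraper's top runs from (307,143) in front to (263,258) behind, and the copper line goes from (300,91) to (408,135). I'll fit the stand pose from these.

```bash
cat >> h.py <<'E'
from scipy.optimize import least_squares
def fit(p,S,uv,x0):
    S=np.array(S,float);uv=np.array(uv,float)
    f=lambda q:(proj(p,toW(q,S))-uv).ravel()
    r=least_squares(f,x0,loss='soft_l1');return r.x,f(r.x).reshape(-1,2)
def toW(q,S):
    S=np.atleast_2d(np.array(S,float));c,s=np.cos(q[2]),np.sin(q[2])
    return S@np.array([[c,s,0],[-s,c,0],[0,0,1]])+[q[0],q[1],0]
E
python3 - <<'E'
from h import *
p=shot('wrist');im=p['pixels'].astype(int)
m=((im[...,0]>200)&(im[...,1]<50)&(im[...,2]<50)).astype(np.uint8);m[:,330:]=0;m[130:]=0
n,l,st,ce=cv2.connectedComponentsWithStats(m);k=1+st[1:,4].argmax();print(st[k],ce[k])
S=[[-.062,.042,.064],[0,0,.075],[0,-.13,.075],[.036,.002,.075],[.072,.002,.075],[-.03,.055,.04],[.1,.055,.04]]
uv=[ce[k],[307,143],[263,258],[336,158],[366,171],[300,91],[408,135]]
print(at_z(p,uv,.064))
b=at_z(p,[uv[1],uv[2]],.075);d=b[0]-b[1];print(np.linalg.norm(d))
q,r=fit(p,S,uv,[b[0][0],b[0][1],np.arctan2(d[1],d[0])-np.pi/2]);print(q,np.degrees(q[2]),r.round(1))
print(toW(q,[[-.062,.042,.064],[0,.035,.04],[0,0,.075],[0,.085,.04]]))
p=shot('wrist');np.save('q.npy',q)
print('mug',[(d['p'],d['bbox'],at_z(p,[[d['bbox'][0]+d['bbox'][2]/2,d['bbox'][1]+d['bbox'][3]/2]],.06)) for d in nets.search_frame('mug',p)[:1]])
p=shot('scene')
print([(d['p'],d['bbox']) for d in nets.search_frame('mug',p)[:1]],at_z(p,[[414,203]],.085))
E
```

```text
[ 232   50   62   71 2730] [262.41245421  85.16959707]
[[ 0.51572165  0.09906002  0.064     ]
 [ 0.55936113  0.0422451   0.064     ]
 [ 0.50565519 -0.09140376  0.064     ]
 [ 0.59005357  0.02647694  0.064     ]
 [ 0.62262985  0.01243873  0.064     ]
 [ 0.55305777  0.09359633  0.064     ]
 [ 0.66480779  0.05045633  0.064     ]]
0.13890708333582133
[ 0.55747983  0.03708481 -0.38798763] -22.230053952204617 [[ 0.2 -0.4]
 [-2.3  6.1]
 [ 0.1 -1.9]
 [ 2.   2.6]
 [ 3.7  2.7]
 [-0.9 -3.9]
 [-0.8 -1.1]]
[[0.51597786 0.09941928 0.064     ]
 [0.57072125 0.06948334 0.04      ]
 [0.55747983 0.03708481 0.075     ]
 [0.58963757 0.11576695 0.04      ]]
mug []
[(0.81, [395.0, 190.1, 36.9, 43.5])] [[0.70372127 0.17790698 0.085     ]]
```

Call:
send_rows([
  [0.012, -0.061, 0.07, 0.388, 0.2],
  [0.012, -0.061, 0.07, 0.388, 0.2],
  [0.012, -0.061, 0.07, 0.388, 0.2],
  [0.012, -0.061, 0.07, 0.388, 0.2],
  [0.012, -0.061, 0.07, 0.388, 0.2],
  [0.012, -0.061, 0.07, 0.388, 0.2],
  [0.012, -0.061, 0.07, 0.388, 0.2],
  [0.012, -0.061, 0.07, 0.388, 0.2],
])

```text
t: 1.47
eef_pos: [0.5149, 0.0118, 0.162]
ee_rot: [0.0, 0.83, 0.558, 0.0]
ft_force: [0.4, -0.1, -0.1]
opening: 0.0516
```

Run:
```python
from h import *
p=shot('wrist','w2.png');s=ctrl.sense();print(s['eef_pos'],s['opening'],s['ft_force'])
q=np.load('q.npy')
print(proj(p,toW(q,[[-.062,.042,.064],[0,0,.075],[0,-.13,.075],[.036,.002,.075],[.072,.002,.075],[-.03,.055,.04],[.1,.055,.04]])).round())
```

```text
[0.51469222 0.01182042 0.16182602] 0.0510015092476721 [-0.78262798  0.21875229 -0.29085614]
[[281. 100.]
 [360. 156.]
 [354. 299.]
 [406. 153.]
 [452. 153.]
 [322.  85.]
 [474.  86.]]
```

View pics/w2.png

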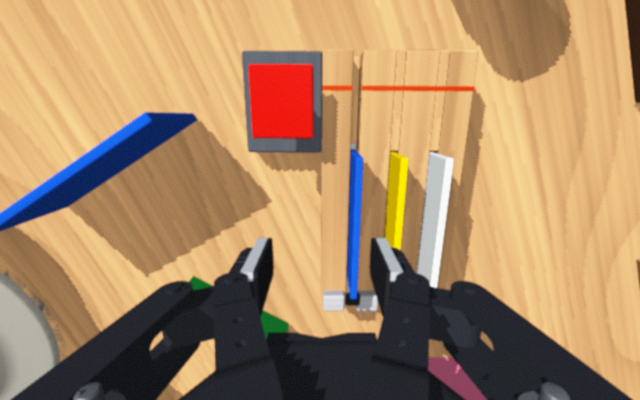

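The view now lines up with the stand: the paddle's red top is centred at (281,100), the blue front top at (360,151) and the copper line runs (322,88)–(474,88). The predicted points agree within about 5 px (about 4 mm), so I'll refit here.

Run:
```python
from h import *
p=shot('wrist');im=p['pixels'].astype(int);q=np.load('q.npy')
m=((im[...,0]>200)&(im[...,1]<50)&(im[...,2]<50)).astype(np.uint8);m[145:]=0
n,l,st,ce=cv2.connectedComponentsWithStats(m);k=1+st[1:,4].argmax();print(st[k],ce[k])
S=[[-.062,.042,.064],[0,0,.075],[.036,.002,.075],[.072,.002,.075],[-.03,.055,.04],[.1,.055,.04],[-.03,.085,.04],[.1,.085,.04]]
uv=[ce[k],[359,151],[404,154],[450,156],[322,88],[474,88],[322,50],[476,50]]
q,r=fit(p,S,uv,q);print(q,r.round(1));np.save('q.npy',q)
s=ctrl.sense();e=s['eef_pos'];c,sn=np.cos(q[2]),np.sin(q[2])
d=e[:2]-q[:2];print('TCP in stand mm',1e3*(c*d[0]+sn*d[1]),1e3*(-sn*d[0]+c*d[1]),e[2],s['opening'],'joint',s['ee_rot'], 2*np.degrees(np.arctan2(s['ee_rot'][2],s['ee_rot'][1])))
```

```text
[ 249   65   64   72 4368] [281.18223443 100.10622711]
[ 0.55600204  0.03631278 -0.39803358] [[-0.8  0.7]
 [-0.3  6.3]
 [ 0.6  1.3]
 [ 0.3 -0.2]
 [-0.6 -1.5]
 [-0.2  0.3]
 [-0.2 -2.5]
 [ 3.5 -0.5]]
TCP in stand mm -28.796085508696265 -38.642362498258365 0.16163514974262067 0.05124412628776373 joint [1.51376373e-04 8.29867544e-01 5.57960406e-01 1.50473159e-04] 67.82972820242864
```

Call:
send_rows([
  [0.04, -0.003, 0.0, 0.01, 0.2],
  [0.08, -0.003, 0.0, 0.01, 0.2],
  [0.08, -0.003, 0.02, 0.01, 0.2],
  [0.08, -0.003, 0.04, 0.01, 0.2],
  [0.08, -0.003, 0.06, 0.01, 0.2],
  [0.08, -0.003, 0.07, 0.01, 0.2],
  [0.08, -0.003, 0.07, 0.01, 0.2],
  [0.08, -0.003, 0.07, 0.01, 0.2],
])

```text
t: 2.23
eef_pos: [0.5417, 0.0871, 0.0917]
ee_rot: [-0.0, 0.833, 0.553, -0.0]
ft_force: [0.7, 0.1, 0.5]
opening: 0.0511
```

Run:
```python
from h import *
q=np.load('q.npy');s=ctrl.sense();e=s['eef_pos'];c,sn=np.cos(q[2]),np.sin(q[2])
d=e[:2]-q[:2];print('TCP in stand mm',1e3*(c*d[0]+sn*d[1]),1e3*(-sn*d[0]+c*d[1]),e[2],s['opening'],s['ft_force'])
a=shot('scene')['pixels'][135:225,280:380];b=shot('side')['pixels'][135:225,265:365];w=shot('wrist')['pixels'][130:400,120:520]
t=np.hstack([cv2.resize(x,(400,360),interpolation=3) for x in (a,b)])
cv2.imwrite('pics/c3.png',t[:,:,::-1]);cv2.imwrite('pics/w3.png',w[:,:,::-1])
```

```text
TCP in stand mm -32.87887673308938 41.227537460748486 0.09170503284004226 0.05112847112751357 [0.71917834 0.08226157 0.51208362]
```

View pics/c3.png

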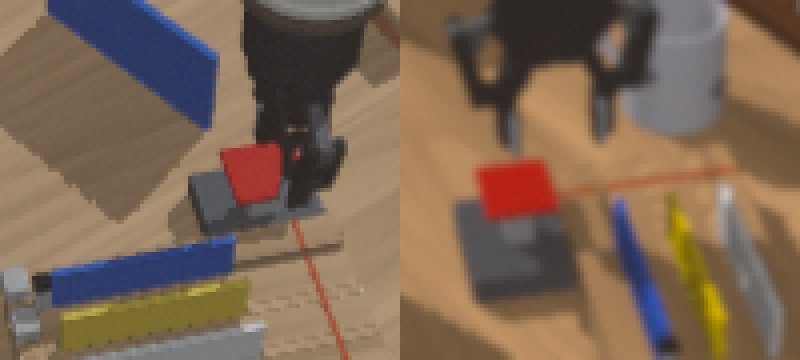

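View pics/w3.png

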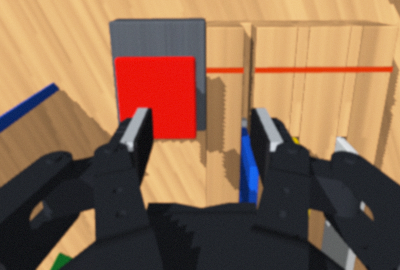

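Run:
```python
from h import *
q=np.load('q.npy');c,sn=np.cos(q[2]),np.sin(q[2])
def st(X): d=X[:,:2]-q[:2];return 1e3*np.c_[c*d[:,0]+sn*d[:,1],-sn*d[:,0]+c*d[:,1]]
p=shot('side')
for z in (.092,.098,.104): print(z,st(at_z(p,[[293,173],[315,170]],z)).round(1))
print('paddle',st(at_z(p,[[265+116/4,135+188/4]],.064)),'bluefront',st(at_z(p,[[265+220/4,135+202/4]],.075)))
w=shot('wrist')
print('paddle c',st(at_z(w,[[120+156,130+97]],.064)),'slot end',st(at_z(w,[[120+249,130+23],[120+249,200]],.04)))
for z in (.092,.098,.104): print('finger tips',z,st(at_z(w,[[120+142,130+110],[120+260,130+110]],z)).round(1))
```

```text
0.092 [[-60.8  41.3]
 [ -0.1  41.3]]
0.098 [[-62.   33.6]
 [ -1.8  33.7]]
0.104 [[-63.1  26. ]
 [ -3.4  26.1]]
paddle [[-59.84915629  36.98531121]] bluefront [[ 3.08753121 -6.0018872 ]]
paddle c [[-61.54129908  44.01938611]] slot end [[-1.19170667 87.29116353]
 [ 0.29137892 54.62747658]]
finger tips 0.092 [[-64.7  47.7]
 [ -1.9  47.6]]
finger tips 0.098 [[-63.4  50.4]
 [ -3.2  50.3]]
finger tips 0.104 [[-62.1  53.1]
 [ -4.5  53. ]]
```

Both fingertips are over their targets, at stand x ≈ -62 and -1 and y ≈ 41. I'll descend, watching the force.

Call:
send_rows([
  [0.0, 0.001, 0.012, 0, 0.2],
  [0.0, 0.001, 0.022, 0, 0.2],
  [0.0, 0.001, 0.026, 0, 0.2],
  [0.0, 0.001, 0.026, 0, 0.2],
  [0.0, 0.001, 0.026, 0, 0.2],
])

```text
t: 2.9
eef_pos: [0.5421, 0.0868, 0.0648]
ee_rot: [-0.0, 0.833, 0.553, -0.0]
ft_force: [-0.8, -0.2, -0.0]
opening: 0.0516
```

Call:
send_rows([
  [0.0, 0, 0.002, 0, 0.2],
  [0.0, 0, 0.004, 0, 0.2],
  [0.0, 0, 0.004, 0, 0.2],
])

```text
t: 3.15
eef_pos: [0.5423, 0.0868, 0.0611]
ee_rot: [-0.0, 0.833, 0.553, -0.0]
ft_force: [-0.3, 0.5, 1.0]
opening: 0.0512
```

Call:
send_rows([
  [0.0, 0, 0.002, 0, 0.2],
  [0.0, 0, 0.004, 0, 0.2],
  [0.0, 0, 0.004, 0, 0.2],
])

```text
t: 3.4
eef_pos: [0.5424, 0.0868, 0.0571]
ee_rot: [0.0, 0.833, 0.553, 0.0]
ft_force: [0.6, 0.3, 1.7]
opening: 0.0513
```

Call:
send_rows([
  [0.0, 0, 0.002, 0, 0.2],
  [0.0, 0, 0.004, 0, 0.2],
  [0.0, 0, 0.004, 0, 0.2],
])

```text
t: 3.65
eef_pos: [0.5424, 0.0868, 0.053]
ee_rot: [-0.0, 0.833, 0.553, 0.0]
ft_force: [0.1, 0.6, 4.2]
opening: 0.0511
```

Call:
send_rows([
  [0.0, 0, 0.002, 0, 0.2],
  [0.0, 0, 0.004, 0, 0.2],
  [0.0, 0, 0.004, 0, 0.2],
  [0.0, 0, 0.004, 0, 0.2],
])

```text
t: 3.98
eef_pos: [0.5424, 0.0869, 0.0492]
ee_rot: [-0.0, 0.833, 0.553, 0.0]
ft_force: [0.2, 1.4, 4.9]
opening: 0.0509
```

Call:
send_rows([
  [0.0, 0, 0.001, 0, 0.2],
  [0.0, 0, 0.002, 0, 0.2],
  [0.0, 0, 0.002, 0, 0.2],
])

```text
t: 4.23
eef_pos: [0.5426, 0.0869, 0.0484]
ee_rot: [0.0, 0.833, 0.553, 0.0]
ft_force: [-6.6, 0.4, 21.3]
opening: 0.0516
```

Call:
send_rows([
  [0.0, 0, -0.0005, 0, 0.2],
  [0.0, 0, -0.0005, 0, 0.2],
  [0.0, 0, -0.0005, 0, 0.2],
  [0.0, 0, -0.0005, 0, 0.2],
  [0.0, 0, -0.0005, 0, 0.2],
  [0.0, 0, -0.0005, 0, 0.2],
])

```text
t: 4.73
eef_pos: [0.5425, 0.0869, 0.0485]
ee_rot: [0.0, 0.833, 0.553, 0.0]
ft_force: [-3.7, 0.5, 15.3]
opening: 0.0514
```

Run:
```python
from h import *
s=ctrl.sense();print(s['t'],s['eef_pos'],s['ft_force'],s['opening'])
P=[shot(n) for n in('scene','side','wrist')]
a=P[0]['pixels'][135:225,280:380];b=P[1]['pixels'][135:225,265:365];w=P[2]['pixels'][130:310,220:420]
t=np.hstack([cv2.resize(x,(400,360),interpolation=3) for x in (a,b)])
cv2.imwrite('pics/c4.png',t[:,:,::-1]);cv2.imwrite('pics/w4.png',cv2.resize(w,(600,540))[:,:,::-1])
```

```text
4.7333 [0.54253285 0.08686758 0.04846778] [-3.69222346  0.47747285 15.29067694] 0.051388807700838916
```

View pics/c4.png

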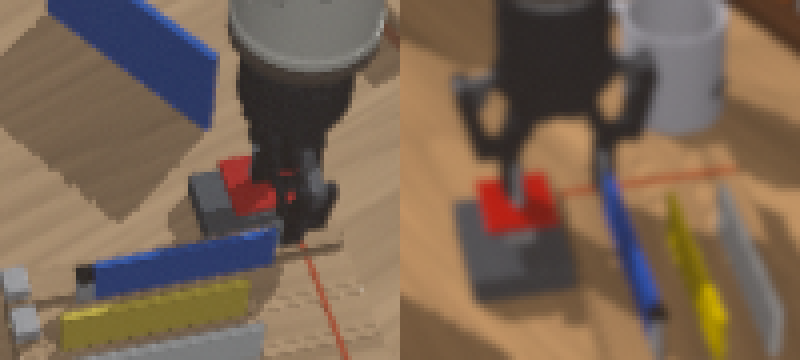

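View pics/w4.png

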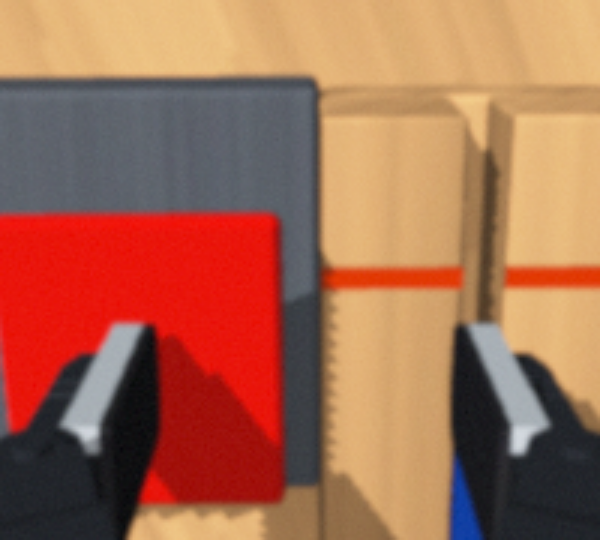

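The scene and side views show the scraper sprung forward and resting against the right finger, short of the copper line, with the other finger on the lowered paddle. One last number check, then I'll hand in.

Run:
```python
from h import *
q=np.load('q.npy');c,sn=np.cos(q[2]),np.sin(q[2])
def st(X): d=X[:,:2]-q[:2];return (1e3*np.c_[c*d[:,0]+sn*d[:,1],-sn*d[:,0]+c*d[:,1]]).round(1)
p=shot('scene')
before=[280+235/4,135+237/4];now=[280+278/4,135+230/4]
print('front top before/now',st(at_z(p,[before,now],.075)))
ok=lambda y:10<y<53
y=st(at_z(p,[now],.075))[0,1]-st(at_z(p,[before],.075))[0,1];print('moved',y)
w=shot('wrist');print('paddle far edge x,y at .052',st(at_z(w,[[220+278/3,130+215/3]],.052)),'at .064',st(at_z(w,[[220+278/3,130+215/3]],.064)))
s=ctrl.sense();print(s['t'],s['ft_force'],s['eef_pos'])
if ok(y): print(ctrl.finish_job())
```

```text
front top before/now [[ 1.7  1.7]
 [ 2.6 32.2]]
moved 30.500000000000004
paddle far edge x,y at .052 [[-36.9  70.2]] at .064 [[-36.6  73.8]]
4.9833 [-4.77127165  1.06582832 15.95546154] [0.54255819 0.08690035 0.04846246]
the job is handed in; nothing more can be done
None
```

I pressed the red paddle down onto its stop with one fingertip. The other fingertip, already waiting over the slot, stopped the blue scraper as it sprang forward. I handed the job in at about 5 s, with both fingers still in place.

- **Scraper:** the scene camera puts its front edge at about y = 31 mm, after about 30 mm of travel. It must lie between 10 and 53 mm, so it is past the catch and short of the copper line.
- **Paddle:** the wrist camera matches a top 52 mm above the table, which is fully down. The upward force is about 16 N and steady, more than the spring alone would give, so the paddle is resting on its stop.
- **Side force:** there is also a steady side force of about 5 N, probably friction at the paddle fingertip.
- **Measurement disagreement:** at the start, the scraper's front edge was 5–6 mm off the stand fit, in different directions in different views. I took this as measurement error, well inside the margin.
- **Other things:** the arm went near nothing else, and the last pictures show the yellow and white scrapers, the mug and the large blue board where they were. I did not check the rest separately.

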